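# Rock the caught stopper out of the chocolate jar

### The job

Open the jar of dark chocolate pieces: its tight stopper is caught on one side that cannot be seen, so rock it gently from side to side to feel which side gives, and ease it up that side first until it is out, without yanking it and without lifting or tipping the jar in its stand. Then set the stopper down, without dropping it, upright on its plug in the middle of the steel dish. Leave the pink jar, the brownies, the paper cups and the cake slice as they are.

Things in the scene. Friction and masses are not known exactly. Their poses are not given: they have to be found in the camera images.
- stopper: Chocolate jar's stopper, 0.10 to 0.17 kg. Origin: centre of the underside of its pale round wooden flange (68 mm diameter, 8 mm thick), which lies on the jar's rim when seated; z up. Its plug reaches 26 mm down. Pulled straight up it brings the jar up with it. To rock, tilt it about one edge of the flange, raising the other side. Free once its origin is 30 mm above the rim.
- stopper_knob (a point): Middle of the stopper's knob, 23 mm above the flange's underside: a dark wooden bar 40 mm long along the stopper's x, 24 mm wide along y, 30 mm tall (top 38 mm above the flange's underside). Raising the caught side, or the sides next to it, resists ever harder (over 0.6 N m at 0.1 rad) and tips the jar; raising the side opposite gives way at 0.2 to 0.5 N m and goes on to 0.28 rad.
- stopper_foot (a point): Centre of the flat foot, 32 mm in diameter, of the stopper's light-grey silicone plug, 26 mm below the flange's underside. The plug tapers out to 38 mm at the top and carries two ribs 2 mm thick: 46 mm diameter, middle 12.5 mm below the flange's underside, and 45 mm diameter, 21.5 mm below.
- jar_gasket (a point): Centre of a ring of eight round noses (9 mm) in the chocolate jar's neck, 7.5 mm below the rim. Six are soft, 21.5 mm from the axis; two neighbours, on a side you must find by touch, are stiff, 20.5 mm from it, and hold the ribs, which sit below the ring. Raised opposite them and kept tilted, the plug swings clear of them; ease it up with a pull of 4 to 7 N, rocking between 0.1 and 0.28 rad.
- jar_mouth (a point): Centre of the chocolate jar's rim, on its axis, 152 mm above the counter when the jar is down; z up. The jar is 90 mm in diameter, its steel neck 67 mm; it hangs by its shoulder in a padded ring (116 mm across, 102 mm high) on three brass posts, fixed to the counter. Levered, it tips about 0.12 rad per N m, about a point 32 mm below the rim, and springs back; 0.06 rad is too much.
- jar (a joint): How far the chocolate jar has been lifted in its stand, m: 0 is fully down. Only its weight, 0.75 to 1.35 kg, holds it down; it sinks back when let go. 6 mm is too much.
- pink_jar_mouth (a point): Centre of the rim of the pink-sweets jar: same size and stand as the chocolate jar, with the same-looking stopper on it (top 190 mm above the counter). To be left alone.
- pink_jar (a joint): How far the pink jar has been lifted in its stand, m; 0 is down.
- dish: Round steel dish, 112 mm across its sloping rim and 14 mm tall, loose, 0.35 kg, empty. Origin: centre of its underside. Its flat floor, 86 mm across, is 4 mm above the origin.
- brownie_tray: Brass tray 200 x 240 mm with nine brownies, 37 mm tall in all, loose; origin at the centre of its underside.
- cups: Stack of paper cups, 84 mm across and 131 mm tall, loose; origin at the centre of its underside.
- cake_slice: Cake slice (flat spatula) lying on the counter, loose, up to about 30 mm tall; origin under its middle.
Things that resemble listed ones, but are neither listed nor needed, are in the scene too. Of the things shaped like the stopper, the wooden one is meant.

How it is judged:
By the outcome, as a careful person would: the job done as asked, in the order asked, and still so for the second after the job is handed in, with the robot touching nothing.
It also fails if it takes over 72 s, if anything falls off the work surface, if the arm or the gripper's body presses on something with over 40 N, if the wrist force passes 120 N, or if a joint passes its speed limit or range.

### The arm

A 6-joint arm with a two-finger parallel gripper is mounted at the origin on the work surface. World frame = base frame: x ahead of the robot, y to its left, z up, the work surface at z = 0. Lengths are in m, angles in rad, forces in N, time in s.
With the tool pointing down it reaches from about 0.35 to 0.975 m from the base axis. Payload 7.1 kg.
Tool frame: the origin (TCP) lies at the very end of the fingers, on their centre line; the grasp point (between the pads) lies 19 mm behind it; z points along the fingers, y is the line along which they close (so a half turn about z gives the same grasp; the last joint's range is limited). The gripper opens to 88 mm and grips with 3 to 60 N. Pads are 20 mm wide; open, the fingers measure 115 mm over their backs; the gripper's body (75 mm by 178 mm) begins 61 mm behind the grasp point.
Start: joints at [1.152, 0.423, 1.63, -0, 1.089, -0.019], TCP at [0.243, 0.576, 0.223] pointing down, gripper open.
Joint ranges: [-3, 3], [-0.9, 2.11], [0.09, 2.58], [-1.31, 4.45], [0.11, 2.69], [-2.54, 2.54]. Speed limits (rad/s): [2.39, 2.39, 3.01, 3.14, 3.14, 3.14].

### API

Orientations are given as a unit quaternion [w, x, y, z].
In Python, from bench import env gives the robot as it stands.
- The arm moves only by the tool step_arm, never from a script. Its argument "increments" is a list of rows, each a list of 2 entries, a list of its own where there are three numbers: the shift along the tool's x, y, z normalised to -1 to 1, where 1 is 0.25 m, then the turn, a rotation vector about the tool's x, y, z normalised to -1 to 1, where 1 is 30 degrees. A call has 1 to 10 rows; each row is the pose to reach, as a shift and turn from the pose commanded when the call began, along the tool's axes at that moment; what a row does not reach only later rows make up. A row lasts 1/10 s, in which the tool goes at most 50 mm and 8.59 degrees, less where a joint would pass 70% of its speed; a pose out of reach is approached as far as the arm can. A call with a number of a shift or a turn outside -1 to 1 is refused whole. A call with a gripper value outside its range is refused whole. "fingers" is the closure, from 0 (fully open) to 1 (shut), set as the call begins (left out, the last holds). The fingers move at their own pace and stop on an object; "force" is the grip in N (left out, the last holds). Time passes only in rows, so rows that repeat a pose let the fingers close. It gives the time, the measured TCP pose, the force, the opening and the grip force at its end, in the units of the state.
- env.state(): the state, without advancing time (a new reading comes with each control period).
- env.read_camera(name): name is "scene" or "top"; returns (picture, depth): 400x640x3 uint8, blue, green, red; 400x640 float32, m along the optical axis (not along the pixel's ray), 0 where there is no reading.
- env.calibration(name): a dict with "K" (3x3 intrinsics, pixels), "xyz" and "rotation" of the camera in the world. Camera axes: x right, y up, looking along -z (the intrinsics and any distortion apply to the point x, -y, -z); pixel columns grow to the right and rows downward; lengths in m; the calibration is good to about 2 mm. A picture is of the moment at which its call begins. calibration takes no time and is no camera call.
- env.job_done(): hands the job in; it is judged then, once.
The state is a dict: "time_s": time; "joint_positions": joint angles; "qvel": joint speeds; "joint_efforts": joint torques, N m; "tcp_pos": TCP position; "tool_rot": TCP orientation; "contact_force": force on the tool from outside, world axes, zero at the start; "wrist_torque": the same for the moment, N m; "gripper_width": finger opening in m; "grasp_force": force on a finger pad.
Only numpy, scipy, OpenCV 4.12 (cv2) and the standard library are available. Lean on these libraries where they do the work, as an engineer would, in place of code of your own. Each camera call takes 0.05 s, during which the arm holds its last target. There are 200 camera calls.

## Working session

There is one attempt and no reset: what is moved stays moved. The work goes in short steps, Python scripts to look and compute and a tool call to move; the robot and the scene stay as the last step left them, time stands still between calls to the robot, and variables do not carry over. Pictures are saved under pics/ and viewed, at most 10 in all, crops included, and the job is handed in when it is done.

Besides the shell and the picture viewer there is one more tool, called as name(argument=value, ...), one argument or row to a line, values as JSON. step_arm: Moves the arm, as the interface text tells. Its arguments: {"type":"object","properties":{"increments":{"type":"array","items":{"type":"array"}},"fingers":{"type":"number"},"force":{"type":"number"}},"required":["increments"]}

```bash
mkdir -p pics; ls; cat > h.py <<'E'
import numpy as np, cv2
from bench import env
def cam(n):
    c=env.calibration(n); return np.array(c["K"]),np.array(c["xyz"]),np.array(c["rotation"]),c
def ray(n,u,v):
    K,p,R,c=cam(n); d=np.linalg.inv(K)@[u,v,1.]; d=R@np.array([d[0],-d[1],-d[2]]); return p,d
def onplane(n,u,v,z):
    p,d=ray(n,u,v); return p+d*(z-p[2])/d[2]
def atdepth(n,u,v,Z):
    p,d=ray(n,u,v); return p+d*Z
def proj(n,P):
    K,p,R,c=cam(n); q=R.T@(np.array(P)-p); q=K@[q[0],-q[1],-q[2]]; return q[:2]/q[2]
def cloud(n,D):
    K,p,R,c=cam(n); v,u=np.mgrid[:D.shape[0],:D.shape[1]]
    d=np.stack([u,v,np.ones_like(u)],-1)@np.linalg.inv(K).T; d=(d*[1,-1,-1])@R.T
    return p+d*D[...,None]
def tri(a,b):
    (p,d),(q,e)=a,b; s=np.linalg.lstsq(np.stack([d,-e],1),q-p,rcond=None)[0]
    A=p+s[0]*d;B=q+s[1]*e; return (A+B)/2,np.linalg.norm(A-B)
E
python3 - <<'E'
from h import *
for n in("scene","top"):
    print(env.calibration(n)); I,D=env.read_camera(n); cv2.imwrite(f"pics/{n}0.png",I); np.save(n+"0.npy",D)
print(env.state())
E
```

```text
pics
{'K': array([[374.65335432,   0.        , 319.67097476],
       [  0.        , 374.65335432, 198.66161172],
       [  0.        ,   0.        ,   1.        ]]), 'xyz': array([0.95772082, 0.67181378, 0.77110513]), 'rotation': array([0.2218233 , 0.10684744, 0.40483471, 0.88061734])}
{'K': array([[364.13973317,   0.        , 324.58426028],
       [  0.        , 364.13973317, 200.58285741],
       [  0.        ,   0.        ,   1.        ]]), 'xyz': array([0.44243085, 0.0190846 , 1.04398055]), 'rotation': array([ 0.714657  ,  0.05083157, -0.04000282, -0.69647779])}
{'time_s': 0.1, 'joint_positions': array([ 1.15199633e+00,  4.23772212e-01,  1.63061413e+00,  5.45457643e-06,
        1.08859806e+00, -1.90362283e-02]), 'qvel': array([-0.00048915, -0.00219512, -0.00243234,  0.00124938,  0.00194469,
       -0.00068112]), 'joint_efforts': array([ 3.31814908e-04, -5.45621502e+01, -2.74325931e+01,  6.46356982e-02,
        1.88657135e-02, -1.97331764e-05]), 'tcp_pos': array([0.24304005, 0.57525914, 0.22197435]), 'tool_rot': array([-1.53483042e-04,  1.98554761e-01,  9.80089548e-01, -6.78739799e-04]), 'contact_force': array([-0.40907857,  1.35236645,  0.7011441 ]), 'wrist_torque': array([-0.00808837,  0.00328676, -0.01262758]), 'grasp_force': 0.0, 'gripper_width': 0.08808358740692893}
```

View pics/scene0.png

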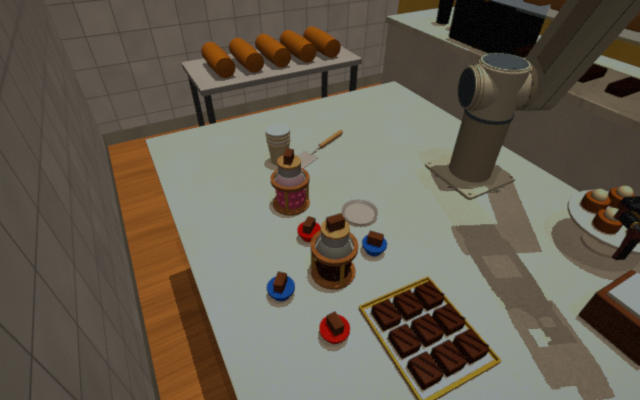

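View pics/top0.png

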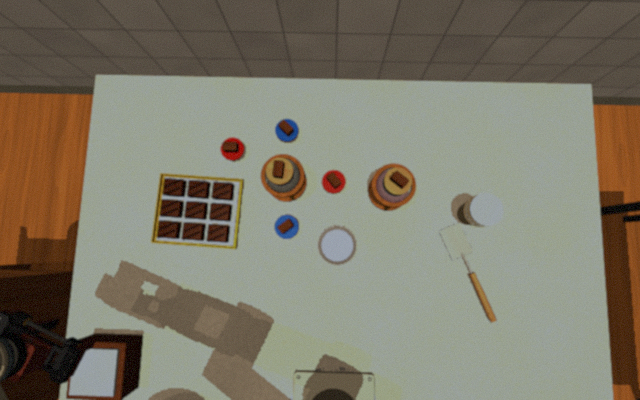

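The scene view shows the chocolate jar with dark contents at about (335,245) and the pink jar at (290,190). The dish is at (360,212). In the top view they are at (283,175), (392,186) and (338,245). Five things are shaped like the chocolate jar's stopper: the red and blue discs with dark bars at top-view (233,149), (287,130), (334,181) and (287,226), and the pink jar's stopper at (397,180). The pale wooden one on the dark jar, top-view (279,170), is the one meant. I'll confirm that in a crop while I measure.

```bash
sed -i 's/np.array(c\["rotation"\]),c/Rotation.from_quat(np.roll(c["rotation"],-1)).as_matrix(),c/; 1a from scipy.spatial.transform import Rotation' h.py
python3 - <<'E'
from h import *
S=cv2.imread("pics/scene0.png");T=cv2.imread("pics/top0.png")
a=cv2.resize(S[195:295,285:385],(400,400),interpolation=3);b=cv2.resize(T[130:230,235:335],(400,400),interpolation=3)
cv2.imwrite("pics/crop0.png",np.hstack([a,b]))
for n,I,(u0,v0,u1,v1) in(("scene",S,(310,205,365,262)),("top",T,(255,145,310,205))):
    D=np.load(n+"0.npy"); P=cloud(n,D)[v0:v1,u0:u1]; h=cv2.cvtColor(I,cv2.COLOR_BGR2HSV)[v0:v1,u0:u1]
    z=P[...,2]
    print(n,"depth ok",(D>0).mean(), "max z",z[D[v0:v1,u0:u1]>0].max())
    for lo,hi in((.178,.2),(.155,.167)):
        m=(z>lo)&(z<hi)&(D[v0:v1,u0:u1]>0); q=P[m]; 
        if len(q): print(lo,len(q),q.mean(0),q.min(0),q.max(0),"med z",np.median(q[:,2]))
        if lo>.17:
            r=cv2.minAreaRect((q[:,:2]*1000).astype(np.float32)); print(r)
            for c in cv2.boxPoints(r): print(c)
        if lo>.15: 
            c=cv2.minEnclosingCircle((q[:,:2]*1000).astype(np.float32)); print(c)
# dish
for n,(u0,v0,u1,v1) in(("scene",(335,195,385,228)),("top",(312,220,362,270))):
    D=np.load(n+"0.npy"); P=cloud(n,D)[v0:v1,u0:u1]; m=(P[...,2]>.007)&(P[...,2]<.03); q=P[m]; print("dish",n,len(q),cv2.minEnclosingCircle((q[:,:2]*1000).astype(np.float32)),q[:,2].max())
    m=np.abs(P[...,2])<.003; print("counter z",np.median(P[...,2]))
E
```

```text
scene depth ok 0.996046875 max z 0.19351249092314282
0.178 194 [0.6316419  0.15357558 0.18750178] [0.60890334 0.13673168 0.17813113] [0.64934651 0.16436018 0.19351249] med z 0.18919976013784023
((629.3899536132812, 150.6737823486328), (25.80649757385254, 39.25653839111328), 84.66961669921875)
[608.6479  139.64978]
[647.7347 136.0029]
[650.132   161.69778]
[611.0452  165.34467]
((628.6115112304688, 151.5128936767578), 21.718299865722656)
0.155 312 [0.63536865 0.16160413 0.16030749] [0.59598397 0.11765715 0.1550396 ] [0.66269405 0.18398351 0.16683369] med z 0.16017053037866263
((629.7357788085938, 150.4112091064453), 34.096553802490234)
top depth ok 0.9961953125 max z 0.1927555065509855
0.178 178 [0.62822843 0.14827016 0.18914559] [0.60917399 0.13606295 0.17832514] [0.6488218  0.16151625 0.19275551] med z 0.1895769547745459
((629.1408081054688, 148.71665954589844), (24.059499740600586, 39.99247741699219), 85.74006652832031)
[608.3062  138.20549]
[648.1882  135.23479]
[649.9754  159.22783]
[610.09344 162.19853]
((628.7470092773438, 148.5716094970703), 21.613231658935547)
0.155 375 [0.62641712 0.14736933 0.159917  ] [0.59558096 0.11664753 0.15527705] [0.66099395 0.18187083 0.16558296] med z 0.1598320098451813
((629.01318359375, 148.955322265625), 33.7375602722168)
dish scene 240 ((451.4514465332031, -0.40812206268310547), 57.430381774902344) 0.018207087877058936
counter z 0.003282455862659961
dish top 393 ((451.0669250488281, -0.658804714679718), 55.300628662109375) 0.018345219554058767
counter z 0.002283500903966007
```

View pics/crop0.png

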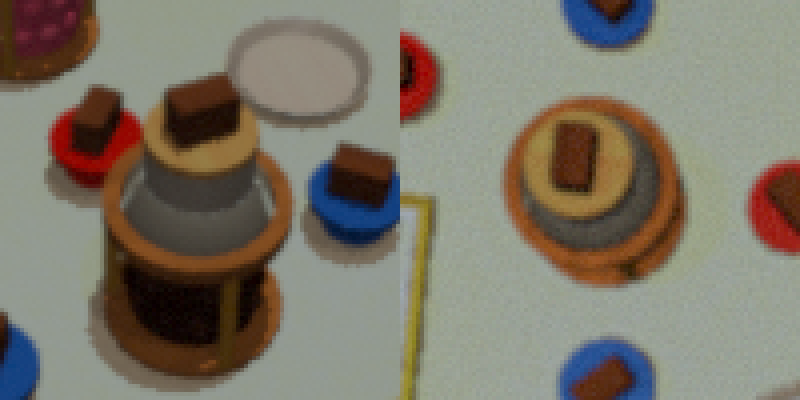

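The crop confirms it: pale wooden flange with a dark bar, on the grey-necked jar with dark contents. The red and blue ones are coloured discs lying on the counter. Measurements:
- **Stopper:** axis at (0.629, 0.1495). Knob top is at z 0.190 and flange top at 0.160, both matching the text. Yaw is about −4.8°.
- **Dish:** (0.451, −0.0005), with its rim about 0.015 high.

I'm moving above the stopper now.

step_arm(
  increments=[
    [[-0.1, -0.05, 0], [0, 0, 0]],
    [[-0.25, -0.11, 0], [0, 0, 0]],
    [[-0.4, -0.19, 0], [0, 0, 0]],
    [[-0.55, -0.25, 0], [0, 0, 0]],
    [[-0.7, -0.32, 0], [0, 0, 0]],
    [[-0.7, -0.32, 0], [0, 0, 0]],
  ],
  fingers=0,
)

```text
time_s: 0.7
tcp_pos: [0.3756, 0.4307, 0.2223]
tool_rot: [0.0, 0.201, 0.98, -0.001]
contact_force: [-0.4, 1.0, -0.9]
gripper_width: 0.0881
grasp_force: 0.0
```

step_arm(
  increments=[
    [[-0.15, -0.07, 0], [0, 0, 0]],
    [[-0.3, -0.14, 0], [0, 0, 0]],
    [[-0.45, -0.21, 0], [0, 0, 0]],
    [[-0.6, -0.27, 0], [0, 0, 0]],
    [[-0.7, -0.32, 0], [0, 0, 0]],
    [[-0.7, -0.32, 0], [0, 0, 0]],
  ],
)

```text
time_s: 1.3
tcp_pos: [0.5049, 0.2904, 0.2224]
tool_rot: [0.0, 0.2, 0.98, -0.0]
contact_force: [0.3, -0.2, 0.6]
gripper_width: 0.0875
grasp_force: 0.0
```

step_arm(
  increments=[
    [[-0.15, -0.07, 0], [0, 0, -0.15]],
    [[-0.3, -0.14, 0], [0, 0, -0.3]],
    [[-0.45, -0.21, 0], [0, 0, -0.45]],
    [[-0.6, -0.27, 0], [0, 0, -0.6]],
    [[-0.685, -0.327, 0], [0, 0, -0.603]],
    [[-0.685, -0.327, 0], [0, 0, -0.603]],
    [[-0.685, -0.327, 0], [0, 0, -0.603]],
  ],
)

```text
time_s: 2.0
tcp_pos: [0.6285, 0.1512, 0.2222]
tool_rot: [-0.001, 0.042, 0.999, 0.0]
contact_force: [-0.1, 0.2, 0.4]
gripper_width: 0.088
grasp_force: 0.0
```

step_arm(
  increments=[
    [[-0.003, -0.007, 0.06], [0, 0, 0]],
    [[-0.003, -0.007, 0.13], [0, 0, 0]],
    [[-0.003, -0.007, 0.2], [0, 0, 0]],
    [[-0.003, -0.007, 0.225], [0, 0, 0]],
    [[-0.003, -0.007, 0.235], [0, 0, 0]],
    [[-0.003, -0.007, 0.235], [0, 0, 0]],
    [[-0.003, -0.007, 0.235], [0, 0, 0]],
  ],
)

```text
time_s: 2.7
tcp_pos: [0.6302, 0.1487, 0.1646]
tool_rot: [0.001, 0.042, 0.999, 0.0]
contact_force: [-0.4, -0.4, 0.7]
gripper_width: 0.0877
grasp_force: 0.0
```

```bash
python3 - <<'E'
from h import *
s=env.state(); print({k:np.round(s[k],4) for k in("time_s","tcp_pos","tool_rot","contact_force","wrist_torque","gripper_width")})
I,D=env.read_camera("scene"); J,_=env.read_camera("top")
cv2.imwrite("pics/a1.png",np.hstack([cv2.resize(I[180:280,285:385],(400,400),interpolation=3),cv2.resize(J[110:210,235:335],(400,400),interpolation=3)]))
print(proj("scene",s["tcp_pos"]))
E
```

```text
{'time_s': np.float64(2.7), 'tcp_pos': array([0.6302, 0.1487, 0.1646]), 'tool_rot': array([6.000e-04, 4.180e-02, 9.991e-01, 1.000e-04]), 'contact_force': array([-0.449 , -0.4191,  0.7333]), 'wrist_torque': array([ 0.1002, -0.0153,  0.0257]), 'gripper_width': np.float64(0.0877)}
[333.9972088  225.34263468]
```

View pics/a1.png

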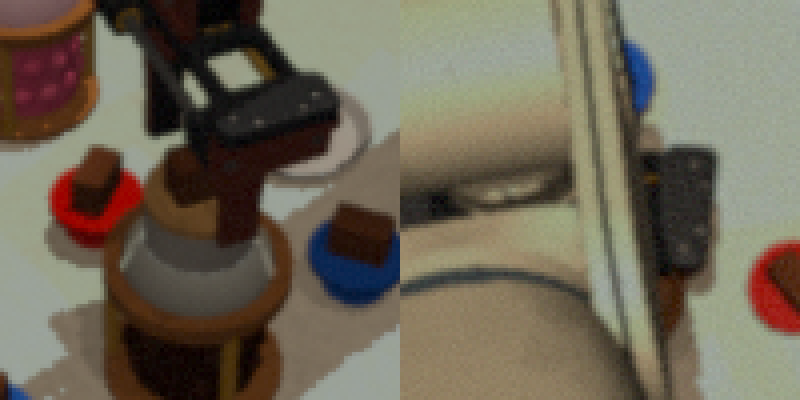

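The scene crop shows the fingers straddling the knob in y, above the flange at about (225,215). I'm closing gently now.

step_arm(
  increments=[
    [[0, 0, 0], [0, 0, 0]],
    [[0, 0, 0], [0, 0, 0]],
    [[0, 0, 0], [0, 0, 0]],
    [[0, 0, 0], [0, 0, 0]],
    [[0, 0, 0], [0, 0, 0]],
    [[0, 0, 0], [0, 0, 0]],
    [[0, 0, 0], [0, 0, 0]],
    [[0, 0, 0], [0, 0, 0]],
  ],
  fingers=1,
  force=10,
)

```text
time_s: 3.6
tcp_pos: [0.6299, 0.1483, 0.1639]
tool_rot: [-0.0, 0.042, 0.999, -0.0]
contact_force: [1.0, 0.2, -0.3]
gripper_width: 0.0277
grasp_force: 0.0
```

```bash
cat > st.py <<'E'
from h import *
F=[];M=[]
for i in range(4):
    s=env.state(); F.append(s["contact_force"]);M.append(s["wrist_torque"])
    if i<3: env.read_camera("top")
r=Rotation.from_quat(np.roll(s["tool_rot"],-1))
R0=Rotation.from_euler("z",175.2,degrees=True)*Rotation.from_euler("x",np.pi)
print("t",s["time_s"],"p",np.round(s["tcp_pos"],4),"tilt(tool)",np.round((R0.inv()*r).as_rotvec(),4),"F",np.mean(F,0).round(2),"M",np.mean(M,0).round(3),"sd",np.std(M,0).round(3),"w",round(s["gripper_width"],4),"g",np.round(s["grasp_force"],1))
print("F tool",r.inv().apply(np.mean(F,0)).round(2),"M tool",r.inv().apply(np.mean(M,0)).round(3))
E
python3 st.py
```

```text
t 3.75 p [0.6299 0.1484 0.1639] tilt(tool) [-0.0001 -0.0001  0.0003] F [ 0.46  0.56 -0.25] M [ 0.122 -0.041 -0.013] sd [0.083 0.016 0.037] w 0.0236 g 10.0
F tool [-0.41  0.59  0.25] M tool [-0.125 -0.03   0.013]
```

step_arm(
  increments=[
    [[0, 0, 0], [0, 0, 0]],
    [[0, 0, 0], [0, 0, 0]],
    [[0, 0, 0], [0, 0, 0]],
  ],
  force=50,
)

```text
time_s: 4.05
tcp_pos: [0.6299, 0.1484, 0.1639]
tool_rot: [0.0, 0.042, 0.999, 0.0]
contact_force: [-0.5, -0.0, -0.6]
gripper_width: 0.024
grasp_force: 50.0
```

```bash
python3 st.py
```

```text
t 4.2 p [0.6299 0.1484 0.1639] tilt(tool) [-0.      0.      0.0003] F [-0.12  0.08  0.18] M [ 0.133 -0.037  0.011] sd [0.023 0.03  0.035] w 0.0241 g 50.0
F tool [ 0.13  0.07 -0.18] M tool [-0.136 -0.026 -0.011]
```

Baseline recorded. I'm starting with small rocks of 0.04 rad about each flange edge. First I raise the tool +x side, which is nearest the robot.

step_arm(
  increments=[
    [[-0.001, 0, -0.0027], [0, 0.038, 0]],
    [[-0.002, 0, -0.0054], [0, 0.076, 0]],
    [[-0.002, 0, -0.0054], [0, 0.076, 0]],
    [[-0.002, 0, -0.0054], [0, 0.076, 0]],
  ],
)

```text
time_s: 4.6
tcp_pos: [0.6305, 0.1482, 0.1648]
tool_rot: [-0.02, 0.042, 0.999, 0.001]
contact_force: [0.9, 1.1, -5.4]
gripper_width: 0.0237
grasp_force: 50.0
```

```bash
python3 st.py
```

```text
t 4.75 p [0.6303 0.1482 0.1649] tilt(tool) [0.0002 0.0399 0.0003] F [ 1.6   0.5  -6.31] M [ 0.112 -0.648 -0.016] sd [0.038 0.037 0.022] w 0.0235 g 50.0
F tool [-1.8   0.63  6.24] M tool [-0.167 -0.637  0.01 ]
```

step_arm(
  increments=[
    [[0.001, 0, 0.0027], [0, -0.038, 0]],
    [[0.002, 0, 0.0054], [0, -0.076, 0]],
    [[0.002, 0, 0.0054], [0, -0.076, 0]],
    [[0.002, 0, 0.0054], [0, -0.076, 0]],
  ],
)

```text
time_s: 5.15
tcp_pos: [0.6294, 0.1484, 0.1643]
tool_rot: [-0.0, 0.042, 0.999, -0.0]
contact_force: [-0.2, 1.3, -1.6]
gripper_width: 0.0241
grasp_force: 50.0
```

```bash
python3 st.py
```

```text
t 5.3 p [0.6299 0.1483 0.1642] tilt(tool) [-0.0001 -0.0002  0.0003] F [-0.23  0.19 -1.75] M [ 0.045 -0.001 -0.003] sd [0.031 0.028 0.018] w 0.0239 g 50.0
F tool [0.24 0.17 1.75] M tool [-0.045  0.002  0.003]
```

step_arm(
  increments=[
    [[0.001, 0, -0.0027], [0, -0.038, 0]],
    [[0.002, 0, -0.0054], [0, -0.076, 0]],
    [[0.002, 0, -0.0054], [0, -0.076, 0]],
    [[0.002, 0, -0.0054], [0, -0.076, 0]],
  ],
)

```text
time_s: 5.7
tcp_pos: [0.6288, 0.1485, 0.1651]
tool_rot: [0.019, 0.042, 0.999, -0.001]
contact_force: [-1.4, 1.0, -3.4]
gripper_width: 0.0234
grasp_force: 50.0
```

```bash
python3 st.py
```

```text
t 5.85 p [0.629  0.1484 0.1651] tilt(tool) [ 0.0001 -0.0389  0.0004] F [-1.6   0.93 -3.87] M [0.222 0.385 0.011] sd [0.036 0.071 0.036] w 0.0237 g 50.0
F tool [1.82 0.79 3.8 ] M tool [-0.189  0.402 -0.003]
```

step_arm(
  increments=[
    [[-0.001, 0, 0.0027], [0, 0.038, 0]],
    [[-0.002, 0, 0.0054], [0, 0.076, 0]],
    [[-0.002, 0, 0.0054], [0, 0.076, 0]],
    [[-0.002, 0, 0.0054], [0, 0.076, 0]],
  ],
)

```text
time_s: 6.25
tcp_pos: [0.6305, 0.1481, 0.164]
tool_rot: [0.0, 0.042, 0.999, -0.0]
contact_force: [0.1, 0.7, -1.4]
gripper_width: 0.0237
grasp_force: 50.0
```

```bash
python3 st.py
```

```text
t 6.4 p [0.63   0.1482 0.1641] tilt(tool) [ 0.     -0.0003  0.0003] F [ 0.19 -0.04 -1.85] M [ 0.021 -0.015 -0.005] sd [0.021 0.005 0.027] w 0.0235 g 50.0
F tool [-0.2  -0.02  1.85] M tool [-0.022 -0.013  0.005]
```

Raising the +x side resists more (0.62 against 0.41 N m). Next is ±y.

step_arm(
  increments=[
    [[0, -0.001, -0.0027], [-0.038, 0, 0]],
    [[0, -0.002, -0.0054], [-0.076, 0, 0]],
    [[0, -0.002, -0.0054], [-0.076, 0, 0]],
    [[0, -0.002, -0.0054], [-0.076, 0, 0]],
  ],
)

```text
time_s: 6.8
tcp_pos: [0.6298, 0.1473, 0.1652]
tool_rot: [0.001, 0.042, 0.999, 0.02]
contact_force: [0.3, -2.3, -4.5]
gripper_width: 0.0236
grasp_force: 50.0
```

```bash
python3 st.py
```

```text
t 6.95 p [0.6298 0.1476 0.1652] tilt(tool) [-0.0393  0.0001  0.0002] F [ 0.4  -1.67 -3.93] M [-0.439 -0.137 -0.002] sd [0.084 0.046 0.004] w 0.0235 g 50.0
F tool [-0.54 -1.79  3.86] M tool [ 0.426 -0.173 -0.005]
```

step_arm(
  increments=[
    [[0, 0.001, 0.0027], [0.038, 0, 0]],
    [[0, 0.002, 0.0054], [0.076, 0, 0]],
    [[0, 0.002, 0.0054], [0.076, 0, 0]],
    [[0, 0.002, 0.0054], [0.076, 0, 0]],
  ],
)

```text
time_s: 7.35
tcp_pos: [0.6299, 0.149, 0.1641]
tool_rot: [0.0, 0.042, 0.999, 0.0]
contact_force: [0.6, 0.3, -1.0]
gripper_width: 0.0235
grasp_force: 50.0
```

step_arm(
  increments=[
    [[0, 0.001, -0.0027], [0.038, 0, 0]],
    [[0, 0.002, -0.0054], [0.076, 0, 0]],
    [[0, 0.002, -0.0054], [0.076, 0, 0]],
    [[0, 0.002, -0.0054], [0.076, 0, 0]],
  ],
)

```text
time_s: 7.75
tcp_pos: [0.6298, 0.1492, 0.165]
tool_rot: [-0.001, 0.042, 0.999, -0.02]
contact_force: [0.1, 1.7, -5.5]
gripper_width: 0.0234
grasp_force: 50.0
```

```bash
python3 st.py
```

```text
t 7.9 p [0.6297 0.149  0.1651] tilt(tool) [0.0395 0.0004 0.0004] F [ 0.92  1.84 -6.18] M [ 0.577 -0.131  0.018] sd [0.07  0.033 0.02 ] w 0.0235 g 50.0
F tool [-0.77  2.15  6.1 ] M tool [-0.586 -0.083 -0.015]
```

step_arm(
  increments=[
    [[0, -0.001, 0.0027], [-0.038, 0, 0]],
    [[0, -0.002, 0.0054], [-0.076, 0, 0]],
    [[0, -0.002, 0.0054], [-0.076, 0, 0]],
    [[0, -0.002, 0.0054], [-0.076, 0, 0]],
  ],
)

```text
time_s: 8.3
tcp_pos: [0.63, 0.1477, 0.1643]
tool_rot: [0.0, 0.042, 0.999, -0.0]
contact_force: [-1.3, 0.5, -2.5]
gripper_width: 0.0241
grasp_force: 50.0
```

```bash
python3 st.py
```

```text
t 8.45 p [0.63   0.1482 0.1642] tilt(tool) [ 0.0002 -0.0003  0.0004] F [-0.56  0.01 -2.16] M [ 0.061 -0.01  -0.008] sd [0.034 0.014 0.014] w 0.0236 g 50.0
F tool [ 0.56 -0.04  2.16] M tool [-0.062 -0.005  0.008]
```

−x and +y are the softer sides, so the giving side should lie between them. I'll rock along that diagonal in two small stages.

step_arm(
  increments=[
    [[0.0007, -0.0007, -0.0027], [-0.027, -0.027, 0]],
    [[0.0014, -0.0014, -0.0054], [-0.054, -0.054, 0]],
    [[0.0014, -0.0014, -0.0054], [-0.054, -0.054, 0]],
    [[0.0014, -0.0014, -0.0054], [-0.054, -0.054, 0]],
  ],
)

```text
time_s: 8.85
tcp_pos: [0.6291, 0.1478, 0.1652]
tool_rot: [0.014, 0.042, 0.999, 0.013]
contact_force: [1.1, -0.5, -4.6]
gripper_width: 0.0238
grasp_force: 50.0
```

```bash
python3 st.py
```

```text
t 9.0 p [0.6292 0.1479 0.1652] tilt(tool) [-0.0279 -0.0275  0.0002] F [-0.26 -0.95 -4.05] M [-0.171  0.158 -0.012] sd [0.042 0.068 0.012] w 0.0234 g 50.0
F tool [ 0.29 -1.08  4.02] M tool [0.184 0.143 0.011]
```

This diagonal is clearly the softest (about 0.25 N m), so this side gives. I'm continuing the tilt to 0.10 rad.

step_arm(
  increments=[
    [[0.0007, -0.0007, -0.0025], [-0.027, -0.027, 0]],
    [[0.0014, -0.0014, -0.005], [-0.054, -0.054, 0]],
    [[0.0022, -0.0022, -0.0075], [-0.081, -0.081, 0]],
    [[0.0022, -0.0022, -0.0075], [-0.081, -0.081, 0]],
    [[0.0022, -0.0022, -0.0075], [-0.081, -0.081, 0]],
  ],
)

```text
time_s: 9.5
tcp_pos: [0.6291, 0.1472, 0.1675]
tool_rot: [0.037, 0.042, 0.998, 0.034]
contact_force: [-0.6, -3.3, -5.2]
gripper_width: 0.0241
grasp_force: 50.0
```

```bash
python3 st.py
```

```text
t 9.65 p [0.6292 0.1474 0.1676] tilt(tool) [-0.0706 -0.0713  0.0003] F [-1.35 -3.09 -4.65] M [-0.715  0.308 -0.042] sd [0.046 0.016 0.033] w 0.0238 g 50.0
F tool [ 1.41 -3.51  4.32] M tool [0.74  0.245 0.006]
```

Part of the load is in the y component, so the give direction lies nearer to −x. I'll write a small helper that tracks the commanded pose and works out increments for a given tilt direction, angle and lift.

```bash
cat > mv.py <<'E'
# usage: mv.py phi_deg theta lift [ox oy]  -> increments from tracked command; R,p in seated tool frame
import sys,json; import numpy as np
from scipy.spatial.transform import Rotation as Ro
def pose(phi,th,lift,ox=0,oy=0):
    f=np.deg2rad(phi); u=np.array([np.cos(f),np.sin(f),0]); a=np.array([-u[1],u[0],0])
    R=Ro.from_rotvec(a*th); P=-.034*u+np.array([0,0,.012])
    return P-R.apply(P)+np.array([ox,oy,-lift]),R
def inc(c,t): return np.round(c[1].inv().apply(t[0]-c[0])/.25,4),np.round((c[1].inv()*t[1]).as_rotvec()/(np.pi/6),3)
def load(): d=json.load(open("cmd.json")); return np.array(d[0]),Ro.from_rotvec(d[1])
def save(c): json.dump([c[0].tolist(),c[1].as_rotvec().tolist()],open("cmd.json","w"))
def app(c,s,r): return c[0]+c[1].apply(np.array(s)*.25), c[1]*Ro.from_rotvec(np.array(r)*np.pi/6)
if __name__=="__main__":
    c=load(); t=pose(*map(float,sys.argv[1:])); s,r=inc(c,t); save(app(c,s,r))
    print("inc",s.tolist(),r.tolist(),"half",(s/2).round(4).tolist(),(r/2).round(4).tolist())
E
python3 - <<'E'
from mv import *
c=(np.zeros(3),Ro.identity())
c=app(c,[.0014,-.0014,-.0054],[-.054,-.054,0]); c=app(c,[.0022,-.0022,-.0075],[-.081,-.081,0]); save(c); print(c[0],c[1].as_rotvec(),pose(135,.1,0)[0])
E
python3 mv.py 157.5 0.1 0
```

```text
[ 0.00095256 -0.00095256 -0.00319241] [-0.07068583 -0.07068583  0.        ] [ 0.00096722 -0.00096722 -0.00333439]
inc [0.0012, 0.0018, -0.0005] [0.062, -0.041, -0.004] half [0.0006, 0.0009, -0.0002] [0.031, -0.0205, -0.002]
```

step_arm(
  increments=[
    [[0.0006, 0.0009, -0.0002], [0.031, -0.0205, -0.002]],
    [[0.0012, 0.0018, -0.0005], [0.062, -0.041, -0.004]],
    [[0.0012, 0.0018, -0.0005], [0.062, -0.041, -0.004]],
    [[0.0012, 0.0018, -0.0005], [0.062, -0.041, -0.004]],
  ],
)

```text
time_s: 10.05
tcp_pos: [0.6287, 0.1483, 0.1676]
tool_rot: [0.047, 0.041, 0.998, 0.017]
contact_force: [-1.6, -2.7, -3.3]
gripper_width: 0.0238
grasp_force: 50.0
```

```bash
python3 st.py; python3 mv.py 180 0.1 0
```

```text
t 10.2 p [0.6288 0.148  0.1676] tilt(tool) [-0.0385 -0.0927  0.0001] F [-1.08 -2.62 -2.46] M [-0.566  0.233 -0.036] sd [0.035 0.024 0.021] w 0.0239 g 50.0
F tool [ 1.08 -2.79  2.26] M tool [ 0.584  0.184 -0.011]
inc [0.0004, 0.002, 0.0] [0.073, -0.015, -0.003] half [0.0002, 0.001, 0.0] [0.0365, -0.0075, -0.0015]
```

step_arm(
  increments=[
    [[0.0002, 0.001, 0], [0.0365, -0.0075, -0.0015]],
    [[0.0004, 0.002, 0], [0.073, -0.015, -0.003]],
    [[0.0004, 0.002, 0], [0.073, -0.015, -0.003]],
    [[0.0004, 0.002, 0], [0.073, -0.015, -0.003]],
  ],
)

```text
time_s: 10.6
tcp_pos: [0.6285, 0.1487, 0.1674]
tool_rot: [0.05, 0.042, 0.998, -0.002]
contact_force: [-1.0, -1.2, -2.4]
gripper_width: 0.0236
grasp_force: 50.0
```

```bash
python3 st.py
```

```text
t 10.75 p [0.6285 0.1485 0.1674] tilt(tool) [-0.0002 -0.1     0.0005] F [-0.72 -1.13 -2.46] M [-0.209  0.304 -0.05 ] sd [0.055 0.029 0.059] w 0.0231 g 50.0
F tool [ 0.87 -1.19  2.38] M tool [0.238 0.286 0.027]
```

```bash
python3 mv.py 200 0.1 0
```

```text
inc [-0.0003, 0.0019, 0.0] [0.065, 0.012, -0.004] half [-0.0001, 0.001, 0.0] [0.0325, 0.006, -0.002]
```

step_arm(
  increments=[
    [[-0.0001, 0.001, 0], [0.0325, 0.006, -0.002]],
    [[-0.0003, 0.0019, 0], [0.065, 0.012, -0.004]],
    [[-0.0003, 0.0019, 0], [0.065, 0.012, -0.004]],
    [[-0.0003, 0.0019, 0], [0.065, 0.012, -0.004]],
  ],
)

```text
time_s: 11.15
tcp_pos: [0.6286, 0.1492, 0.1674]
tool_rot: [0.046, 0.042, 0.998, -0.019]
contact_force: [-1.6, -0.7, -2.8]
gripper_width: 0.0237
grasp_force: 50.0
```

```bash
python3 st.py; python3 mv.py 170 0.16 0
```

```text
t 11.3 p [0.6286 0.149  0.1674] tilt(tool) [ 0.034  -0.0937  0.0001] F [-1.54  0.01 -2.54] M [ 0.054  0.383 -0.022] sd [0.039 0.023 0.032] w 0.0236 g 50.0
F tool [ 1.77 -0.04  2.38] M tool [-0.02   0.387  0.011]
inc [0.0034, -0.0037, -0.0079] [-0.118, -0.122, 0.008] half [0.0017, -0.0018, -0.004] [-0.059, -0.061, 0.004]
```

The minimum is near φ 185–190°, so the giving side is almost straight away from the robot. I'm tilting further there.

```bash
python3 -c "
from mv import *
save(pose(200,.1,0))"; python3 mv.py 186 0.15 0.0
```

```text
inc [0.0029, -0.0012, -0.0067] [-0.035, -0.105, 0.003] half [0.0014, -0.0006, -0.0034] [-0.0175, -0.0525, 0.0015]
```

step_arm(
  increments=[
    [[0.0014, -0.0006, -0.0034], [-0.0175, -0.0525, 0.0015]],
    [[0.0029, -0.0012, -0.0067], [-0.035, -0.105, 0.003]],
    [[0.0029, -0.0012, -0.0067], [-0.035, -0.105, 0.003]],
    [[0.0029, -0.0012, -0.0067], [-0.035, -0.105, 0.003]],
  ],
)

```text
time_s: 11.7
tcp_pos: [0.6279, 0.1486, 0.1692]
tool_rot: [0.074, 0.042, 0.996, -0.011]
contact_force: [-2.3, -0.8, -1.1]
gripper_width: 0.024
grasp_force: 50.0
```

```bash
python3 st.py
```

```text
t 11.85 p [0.628  0.1487 0.1692] tilt(tool) [ 1.600e-02 -1.486e-01 -1.000e-04] F [-2.09 -1.11 -0.51] M [-0.228  0.462 -0.048] sd [0.026 0.042 0.033] w 0.0239 g 50.0
F tool [ 2.05 -1.28  0.23] M tool [0.269 0.442 0.001]
```

Comparing moments with lateral forces shows the moment is referenced about 0.21 m behind the TCP. At the TCP the stopper now has almost no resistance, so it has swung clear. Removing that lever, the first rocks put the caught side at about φ −30° and the give at about 150°. Now I ease it up, tilted, watching Fz.

```bash
cat >> st.py <<'E'
f=r.inv().apply(np.mean(F,0));m=r.inv().apply(np.mean(M,0)); print("Mtcp",np.round([m[0]+.21*f[1],m[1]-.21*f[0]],3),"up-pull",round(-np.mean(F,0)[2],2))
E
python3 mv.py 165 0.18 0.0015
```

```text
inc [0.0003, -0.0038, -0.0099] [-0.119, -0.048, 0.01] half [0.0001, -0.0019, -0.005] [-0.0595, -0.024, 0.005]
```

step_arm(
  increments=[
    [[0.0001, -0.0019, -0.005], [-0.0595, -0.024, 0.005]],
    [[0.0003, -0.0038, -0.0099], [-0.119, -0.048, 0.01]],
    [[0.0003, -0.0038, -0.0099], [-0.119, -0.048, 0.01]],
    [[0.0003, -0.0038, -0.0099], [-0.119, -0.048, 0.01]],
  ],
)

```text
time_s: 12.25
tcp_pos: [0.6271, 0.1477, 0.1711]
tool_rot: [0.087, 0.042, 0.995, 0.019]
contact_force: [-1.1, -1.0, -4.9]
gripper_width: 0.0242
grasp_force: 50.0
```

```bash
python3 st.py; python3 mv.py 165 0.18 0.0035 0.001 -0.001
```

```text
t 12.4 p [0.6271 0.148  0.1711] tilt(tool) [-0.046  -0.1731 -0.0002] F [-0.45 -1.43 -5.28] M [-0.218  0.515 -0.021] sd [0.058 0.031 0.024] w 0.0241 g 50.0
F tool [ 1.23 -1.7   5.07] M tool [ 0.262  0.494 -0.001]
Mtcp [-0.095  0.237] up-pull 5.28
inc [0.0025, -0.0037, -0.0087] [0.0, 0.0, -0.0] half [0.0012, -0.0018, -0.0044] [0.0, 0.0, -0.0]
```

```bash
python3 -c "
from mv import *
save(pose(165,.18,.0015))"; python3 mv.py 160 0.25 0.0015 0.0005 -0.001
```

```text
inc [0.0051, -0.0063, -0.0099] [-0.074, -0.117, 0.004] half [0.0026, -0.0032, -0.005] [-0.037, -0.0585, 0.002]
```

step_arm(
  increments=[
    [[0.0026, -0.0032, -0.005], [-0.037, -0.0585, 0.002]],
    [[0.0051, -0.0063, -0.0099], [-0.074, -0.117, 0.004]],
    [[0.0051, -0.0063, -0.0099], [-0.074, -0.117, 0.004]],
    [[0.0051, -0.0063, -0.0099], [-0.074, -0.117, 0.004]],
  ],
)

```text
time_s: 12.8
tcp_pos: [0.6257, 0.1466, 0.1741]
tool_rot: [0.119, 0.042, 0.991, 0.038]
contact_force: [-1.0, -0.9, -1.1]
gripper_width: 0.024
grasp_force: 50.0
```

```bash
python3 st.py; python3 mv.py 160 0.15 0.0025 0.0005 -0.001
```

```text
t 12.95 p [0.6259 0.1466 0.174 ] tilt(tool) [-8.560e-02 -2.353e-01  1.000e-04] F [-1.25 -0.63 -0.52] M [-0.116  0.494  0.011] sd [0.029 0.041 0.02 ] w 0.024 g 50.0
F tool [ 1.27 -0.77  0.17] M tool [ 0.155  0.484 -0.006]
Mtcp [-0.006  0.217] up-pull 0.52
inc [-0.0048, 0.0018, 0.0099] [0.065, 0.18, -0.0] half [-0.0024, 0.0009, 0.005] [0.0325, 0.09, -0.0]
```

The pull fell to 0.5 N, so it moved up. I'll keep rocking and easing up.

step_arm(
  increments=[
    [[-0.0024, 0.0009, 0.005], [0.0325, 0.09, 0]],
    [[-0.0048, 0.0018, 0.0099], [0.065, 0.18, 0]],
    [[-0.0048, 0.0018, 0.0099], [0.065, 0.18, 0]],
    [[-0.0048, 0.0018, 0.0099], [0.065, 0.18, 0]],
  ],
)

```text
time_s: 13.35
tcp_pos: [0.6279, 0.1472, 0.1717]
tool_rot: [0.072, 0.042, 0.996, 0.023]
contact_force: [-0.6, 0.9, -1.0]
gripper_width: 0.0237
grasp_force: 50.0
```

```bash
python3 st.py; python3 mv.py 165 0.24 0.0035 0.0007 -0.0015
```

```text
t 13.5 p [0.6273 0.1469 0.1716] tilt(tool) [-0.0521 -0.1422  0.0003] F [ 0.71  0.93 -1.18] M [ 0.143 -0.083  0.023] sd [0.031 0.065 0.029] w 0.0238 g 50.0
F tool [-0.45  0.92  1.31] M tool [-0.152 -0.07  -0.005]
Mtcp [0.042 0.025] up-pull 1.18
inc [0.0052, -0.0022, -0.0162] [-0.021, -0.174, -0.003] half [0.0026, -0.0011, -0.0081] [-0.0105, -0.087, -0.0015]
```

step_arm(
  increments=[
    [[0.0026, -0.0011, -0.0081], [-0.0105, -0.087, -0.0015]],
    [[0.0052, -0.0022, -0.0162], [-0.021, -0.174, -0.003]],
    [[0.0052, -0.0022, -0.0162], [-0.021, -0.174, -0.003]],
    [[0.0052, -0.0022, -0.0162], [-0.021, -0.174, -0.003]],
  ],
)

```text
time_s: 13.9
tcp_pos: [0.6246, 0.1462, 0.1751]
tool_rot: [0.116, 0.042, 0.992, 0.026]
contact_force: [-1.8, 1.1, -1.6]
gripper_width: 0.0238
grasp_force: 50.0
```

```bash
python3 st.py; python3 mv.py 160 0.15 0.0045 0.0005 -0.001
```

```text
t 14.05 p [0.6253 0.1462 0.1753] tilt(tool) [-0.0624 -0.231   0.0005] F [-1.33  1.06 -1.25] M [0.174 0.51  0.024] sd [0.03  0.036 0.016] w 0.0236 g 50.0
F tool [1.67 0.87 0.95] M tool [-0.129  0.523  0.038]
Mtcp [0.055 0.172] up-pull 1.25
inc [-0.0055, 0.0025, 0.0089] [0.021, 0.174, 0.003] half [-0.0028, 0.0012, 0.0044] [0.0105, 0.087, 0.0015]
```

step_arm(
  increments=[
    [[-0.0028, 0.0012, 0.0044], [0.0105, 0.087, 0.0015]],
    [[-0.0055, 0.0025, 0.0089], [0.021, 0.174, 0.003]],
    [[-0.0055, 0.0025, 0.0089], [0.021, 0.174, 0.003]],
    [[-0.0055, 0.0025, 0.0089], [0.021, 0.174, 0.003]],
  ],
)

```text
time_s: 14.45
tcp_pos: [0.6278, 0.1468, 0.1736]
tool_rot: [0.072, 0.042, 0.996, 0.023]
contact_force: [0.3, 1.2, -0.8]
gripper_width: 0.0242
grasp_force: 50.0
```

```bash
python3 st.py; python3 mv.py 165 0.23 0.0065 0.0007 -0.001
```

```text
t 14.6 p [0.6273 0.1468 0.1736] tilt(tool) [-0.0518 -0.1422  0.0003] F [ 0.72  0.78 -0.36] M [0.079 0.085 0.025] sd [0.008 0.052 0.022] w 0.0237 g 50.0
F tool [-0.6   0.81  0.49] M tool [-0.074  0.093 -0.01 ]
Mtcp [0.097 0.218] up-pull 0.36
inc [0.004, 0.0001, -0.0187] [-0.016, -0.155, -0.003] half [0.002, 0.0, -0.0094] [-0.008, -0.0775, -0.0015]
```

step_arm(
  increments=[
    [[0.002, 0, -0.0094], [-0.008, -0.0775, -0.0015]],
    [[0.004, 0.0001, -0.0187], [-0.016, -0.155, -0.003]],
    [[0.004, 0.0001, -0.0187], [-0.016, -0.155, -0.003]],
    [[0.004, 0.0001, -0.0187], [-0.016, -0.155, -0.003]],
  ],
)

```text
time_s: 15.0
tcp_pos: [0.625, 0.1466, 0.1779]
tool_rot: [0.111, 0.042, 0.993, 0.025]
contact_force: [-1.1, 0.0, -1.6]
gripper_width: 0.0236
grasp_force: 50.0
```

```bash
python3 st.py; python3 mv.py 160 0.15 0.0085 0.0005 -0.001
```

```text
t 15.15 p [0.6255 0.1467 0.1779] tilt(tool) [-0.0597 -0.2212  0.0004] F [-1.56 -0.63 -0.79] M [-0.105  0.538 -0.009] sd [0.01  0.017 0.011] w 0.0237 g 50.0
F tool [ 1.63 -0.79  0.39] M tool [0.151 0.527 0.007]
Mtcp [-0.015  0.184] up-pull 0.79
inc [-0.006, 0.0007, 0.0034] [0.016, 0.155, 0.003] half [-0.003, 0.0004, 0.0017] [0.008, 0.0775, 0.0015]
```

step_arm(
  increments=[
    [[-0.003, 0.0004, 0.0017], [0.008, 0.0775, 0.0015]],
    [[-0.006, 0.0007, 0.0034], [0.016, 0.155, 0.003]],
    [[-0.006, 0.0007, 0.0034], [0.016, 0.155, 0.003]],
    [[-0.006, 0.0007, 0.0034], [0.016, 0.155, 0.003]],
  ],
)

```text
time_s: 15.55
tcp_pos: [0.6283, 0.1469, 0.1781]
tool_rot: [0.073, 0.042, 0.996, 0.023]
contact_force: [-0.6, -0.7, 2.8]
gripper_width: 0.0236
grasp_force: 50.0
```

```bash
python3 st.py; python3 mv.py 162 0.21 0.0105 0.0007 -0.001
```

```text
t 15.7 p [0.6277 0.1469 0.178 ] tilt(tool) [-0.0521 -0.143   0.0002] F [-0.14 -0.61  3.06] M [-0.07  -0.13  -0.025] sd [0.024 0.05  0.023] w 0.0237 g 50.0
F tool [-0.35 -0.46 -3.07] M tool [ 0.061 -0.136  0.009]
Mtcp [-0.036 -0.063] up-pull -3.06
inc [0.0027, -0.0003, -0.0161] [-0.026, -0.112, -0.001] half [0.0014, -0.0001, -0.008] [-0.013, -0.056, -0.0005]
```

step_arm(
  increments=[
    [[0.0014, -0.0001, -0.008], [-0.013, -0.056, -0.0005]],
    [[0.0027, -0.0003, -0.0161], [-0.026, -0.112, -0.001]],
    [[0.0027, -0.0003, -0.0161], [-0.026, -0.112, -0.001]],
    [[0.0027, -0.0003, -0.0161], [-0.026, -0.112, -0.001]],
  ],
)

```text
time_s: 16.1
tcp_pos: [0.6254, 0.1468, 0.181]
tool_rot: [0.1, 0.042, 0.994, 0.028]
contact_force: [-0.1, 1.2, -0.7]
gripper_width: 0.0238
grasp_force: 50.0
```

```bash
python3 st.py; python3 mv.py 162 0.15 0.0125 0.0007 -0.001
```

```text
t 16.25 p [0.6259 0.1467 0.1811] tilt(tool) [-0.0651 -0.1986  0.0003] F [-0.38  0.82 -0.77] M [0.152 0.248 0.025] sd [0.022 0.043 0.014] w 0.0236 g 50.0
F tool [0.59 0.74 0.72] M tool [-0.131  0.26   0.018]
Mtcp [0.024 0.135] up-pull 0.77
inc [-0.0041, 0.0014, 0.0004] [0.036, 0.109, -0.0] half [-0.002, 0.0007, 0.0002] [0.018, 0.0545, -0.0]
```

step_arm(
  increments=[
    [[-0.002, 0.0007, 0.0002], [0.018, 0.0545, 0]],
    [[-0.0041, 0.0014, 0.0004], [0.036, 0.109, 0]],
    [[-0.0041, 0.0014, 0.0004], [0.036, 0.109, 0]],
    [[-0.0041, 0.0014, 0.0004], [0.036, 0.109, 0]],
  ],
)

```text
time_s: 16.65
tcp_pos: [0.6274, 0.147, 0.1814]
tool_rot: [0.072, 0.042, 0.996, 0.02]
contact_force: [0.2, 0.8, -0.6]
gripper_width: 0.0234
grasp_force: 50.0
```

```bash
python3 st.py; python3 mv.py 162 0.2 0.015 0.0007 -0.001
```

```text
t 16.8 p [0.6268 0.1469 0.1814] tilt(tool) [-0.0465 -0.1427  0.0004] F [ 0.02  0.88 -0.54] M [0.194 0.    0.045] sd [0.029 0.005 0.016] w 0.024 g 50.0
F tool [0.13 0.86 0.56] M tool [-0.198  0.018 -0.016]
Mtcp [-0.018 -0.009] up-pull 0.54
inc [0.0011, -0.0004, -0.0166] [-0.03, -0.091, -0.0] half [0.0006, -0.0002, -0.0083] [-0.015, -0.0455, -0.0]
```

step_arm(
  increments=[
    [[0.0006, -0.0002, -0.0083], [-0.015, -0.0455, 0]],
    [[0.0011, -0.0004, -0.0166], [-0.03, -0.091, 0]],
    [[0.0011, -0.0004, -0.0166], [-0.03, -0.091, 0]],
    [[0.0011, -0.0004, -0.0166], [-0.03, -0.091, 0]],
  ],
)

```text
time_s: 17.2
tcp_pos: [0.6258, 0.1465, 0.1855]
tool_rot: [0.096, 0.042, 0.994, 0.027]
contact_force: [-0.4, -0.7, -1.9]
gripper_width: 0.0237
grasp_force: 50.0
```

```bash
python3 st.py; python3 mv.py 162 0.17 0.021 0.0007 -0.001
```

```text
t 17.35 p [0.6262 0.1467 0.1855] tilt(tool) [-0.0619 -0.1898  0.0004] F [ 0.06 -0.16 -1.65] M [0.001 0.117 0.006] sd [0.016 0.038 0.031] w 0.0238 g 50.0
F tool [ 0.24 -0.26  1.62] M tool [ 0.008  0.117 -0.001]
Mtcp [-0.046  0.068] up-pull 1.65
inc [-0.0059, 0.0019, -0.0194] [0.018, 0.054, -0.0] half [-0.003, 0.001, -0.0097] [0.009, 0.027, -0.0]
```

step_arm(
  increments=[
    [[-0.0015, 0.0005, -0.005], [0.0045, 0.0135, 0]],
    [[-0.003, 0.001, -0.0097], [0.009, 0.027, 0]],
    [[-0.0045, 0.0015, -0.0145], [0.0135, 0.0405, 0]],
    [[-0.0059, 0.0019, -0.0194], [0.018, 0.054, 0]],
    [[-0.0059, 0.0019, -0.0194], [0.018, 0.054, 0]],
  ],
)

```text
time_s: 17.85
tcp_pos: [0.6271, 0.1469, 0.1909]
tool_rot: [0.082, 0.042, 0.995, 0.023]
contact_force: [-0.1, -0.3, -1.3]
gripper_width: 0.0235
grasp_force: 50.0
```

```bash
python3 st.py; python3 mv.py 162 0.17 0.036 0.0007 -0.001;  python3 mv.py 162 0 0.11
```

```text
t 18.0 p [0.6266 0.1468 0.1905] tilt(tool) [-0.0526 -0.1617  0.0004] F [-0.01  0.44 -1.73] M [-0.005  0.134 -0.011] sd [0.021 0.029 0.027] w 0.0237 g 50.0
F tool [0.32 0.35 1.72] M tool [0.018 0.132 0.015]
Mtcp [0.091 0.064] up-pull 1.73
inc [-0.0096, 0.0032, -0.0592] [-0.0, 0.0, -0.0] half [-0.0048, 0.0016, -0.0296] [-0.0, 0.0, -0.0]
inc [-0.0563, 0.0213, -0.2673] [0.1, 0.309, -0.0] half [-0.0282, 0.0106, -0.1336] [0.05, 0.1545, -0.0]
```

It's nearly free. I'll take it slowly through the last 15 mm, then well up and upright.

step_arm(
  increments=[
    [[-0.0024, 0.0008, -0.0148], [0, 0, 0]],
    [[-0.0048, 0.0016, -0.0296], [0, 0, 0]],
    [[-0.0072, 0.0024, -0.0444], [0, 0, 0]],
    [[-0.0096, 0.0032, -0.0592], [0, 0, 0]],
    [[-0.0096, 0.0032, -0.0592], [0, 0, 0]],
  ],
)

```text
time_s: 18.5
tcp_pos: [0.6271, 0.1469, 0.2065]
tool_rot: [0.082, 0.042, 0.995, 0.023]
contact_force: [0.1, 0.3, -1.8]
gripper_width: 0.0235
grasp_force: 50.0
```

step_arm(
  increments=[
    [[-0.005, 0.002, -0.05], [0, 0, 0]],
    [[-0.0282, 0.0106, -0.1336], [0.05, 0.1545, 0]],
    [[-0.045, 0.017, -0.21], [0.08, 0.24, 0]],
    [[-0.0563, 0.0213, -0.2673], [0.1, 0.309, 0]],
    [[-0.0563, 0.0213, -0.2673], [0.1, 0.309, 0]],
    [[-0.0563, 0.0213, -0.2673], [0.1, 0.309, 0]],
  ],
)

```text
time_s: 19.1
tcp_pos: [0.6298, 0.1483, 0.274]
tool_rot: [0.0, 0.042, 0.999, 0.0]
contact_force: [-0.8, -0.1, -1.5]
gripper_width: 0.0235
grasp_force: 50.0
```

```bash
python3 st.py; python3 - <<'E'
from h import *
I,D=env.read_camera("scene"); J,_=env.read_camera("top")
cv2.imwrite("pics/a2.png",np.hstack([cv2.resize(I[120:280,265:425],(400,400),interpolation=3),cv2.resize(J[100:260,235:395],(400,400),interpolation=3)]))
E
```

```text
t 19.25 p [0.6289 0.1481 0.2729] tilt(tool) [0.0001 0.0015 0.0004] F [-0.21 -0.16 -1.81] M [ 0.022  0.    -0.026] sd [0.01  0.019 0.019] w 0.0238 g 50.0
F tool [ 0.2  -0.17  1.81] M tool [-0.022  0.002  0.026]
Mtcp [-0.058 -0.04 ] up-pull 1.81
```

View pics/a2.png

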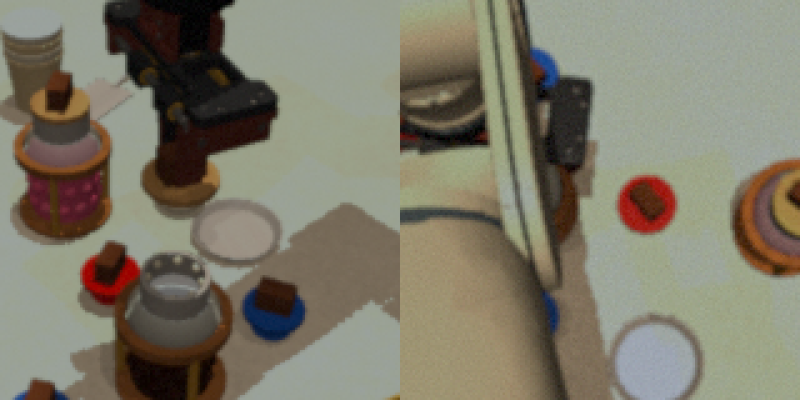

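The stopper is out and held level at (180,185) in the left panel. The jar is down and open at (175,290), and everything else is undisturbed. Next I measure how the flange sits in the grip and work out the move to the dish.

```bash
python3 - <<'E'
from h import *
s=env.state(); p=s["tcp_pos"]; I,D=env.read_camera("scene"); P=cloud("scene",D)
hsv=cv2.cvtColor(I,cv2.COLOR_BGR2HSV).astype(int)
near=(np.linalg.norm(P[...,:2]-p[:2],axis=-1)<.045)&(D>0)
b=I.astype(int)
wood=near&(b[...,1]>90)&(b[...,2]-b[...,0]>30)&(P[...,2]>.25)&(P[...,2]<.29)
q=P[wood]; print(len(q),q.min(0),q.max(0))
top=q[q[:,2]>np.percentile(q[:,2],40)]
A=np.c_[top[:,:2]-p[:2],np.ones(len(top))]; c,*_=np.linalg.lstsq(A,top[:,2],rcond=None); print("plane slope",c, "rms",np.std(top[:,2]-A@c),"tcp",p)
print("circle",cv2.minEnclosingCircle((q[:,:2]*1000).astype(np.float32)))
w=near&(P[...,2]>.22)&(P[...,2]<.2585); g=P[w]; print("plug",len(g),np.median(g,0),g.min(0),g.max(0))
# dish again, both cams
I2,D2=env.read_camera("top"); 
for n,DD in(("scene",D),("top",D2)):
    Q=cloud(n,DD); m=(np.linalg.norm(Q[...,:2]-[.451,0],axis=-1)<.065)&(Q[...,2]>.009)&(Q[...,2]<.03); e=Q[m]; print(n,len(e),cv2.minEnclosingCircle((e[:,:2]*1000).astype(np.float32)))
    m=(np.linalg.norm(Q[...,:2]-[.451,0],axis=-1)<.035); print("floor z",np.median(Q[m][:,2]))
T=np.array([.451,0,p[2]])-p; r=Rotation.from_quat(np.roll(s["tool_rot"],-1)); print("to dish tool units",(r.inv().apply(T)/.25).round(3))
E
```

```text
47 [0.59582948 0.11933634 0.26365601] [0.65090177 0.17508327 0.27115297]
plane slope [-0.00215194  0.00377621  0.26986113] rms 0.0005401036936295608 tcp [0.62914852 0.14814232 0.2731835 ]
circle ((627.5501708984375, 149.36460876464844), 32.84553146362305)
plug 85 [0.63884882 0.16541555 0.24164177] [0.61071281 0.13883068 0.23838486] [0.65010199 0.17250909 0.25141312]
scene 163 ((450.148193359375, -0.7566011548042297), 56.17071533203125)
floor z 0.004642623211959518
top 271 ((450.9122314453125, -0.6587396860122681), 55.2823371887207)
floor z 1.0439805459955305
to dish tool units [ 0.66  -0.65   0.001]
```

The flange is level in the grip. Its top is 3.3 mm below the TCP, so the foot is about 37 mm below it, and the TCP should come to rest at z ≈ 0.0415 on the dish floor. I'm moving over the dish.

step_arm(
  increments=[
    [[0.06, -0.06, 0], [0, 0, 0]],
    [[0.16, -0.16, 0], [0, 0, 0]],
    [[0.28, -0.28, 0], [0, 0, 0]],
    [[0.4, -0.4, 0], [0, 0, 0]],
    [[0.52, -0.52, 0], [0, 0, 0]],
    [[0.62, -0.62, 0], [0, 0, 0]],
    [[0.658, -0.657, 0], [0, 0, 0]],
    [[0.658, -0.657, 0], [0, 0, 0]],
    [[0.658, -0.657, 0], [0, 0, 0]],
  ],
)

```text
time_s: 20.35
tcp_pos: [0.4534, -0.0012, 0.2744]
tool_rot: [0.001, 0.042, 0.999, 0.0]
contact_force: [0.1, 0.5, -1.7]
gripper_width: 0.0238
grasp_force: 50.0
```

step_arm(
  increments=[
    [[0, 0, 0.07], [0, 0, 0]],
    [[0, 0, 0.2], [0, 0, 0]],
    [[0, 0, 0.35], [0, 0, 0]],
    [[0, 0, 0.5], [0, 0, 0]],
    [[0, 0, 0.65], [0, 0, 0]],
    [[0, 0, 0.78], [0, 0, 0]],
    [[0, 0, 0.85], [0, 0, 0]],
    [[0, 0, 0.88], [0, 0, 0]],
    [[0, 0, 0.88], [0, 0, 0]],
  ],
)

```text
time_s: 21.25
tcp_pos: [0.4527, -0.0008, 0.0529]
tool_rot: [-0.001, 0.042, 0.999, 0.0]
contact_force: [0.9, -0.2, -1.4]
gripper_width: 0.0237
grasp_force: 50.0
```

```bash
python3 st.py; python3 - <<'E'
from h import *
I,D=env.read_camera("scene"); cv2.imwrite("pics/a3.png",cv2.resize(I[150:250,310:430],(720,600),interpolation=3))
E
```

```text
t 21.4 p [ 0.4534 -0.0012  0.0548] tilt(tool) [-0.0005 -0.0019  0.    ] F [ 0.26 -0.35 -1.5 ] M [ 0.007 -0.013 -0.   ] sd [0.048 0.029 0.009] w 0.0238 g 50.0
F tool [-0.28 -0.32  1.5 ] M tool [-0.008 -0.013  0.   ]
Mtcp [-0.076  0.046] up-pull 1.5
```

View pics/a3.png

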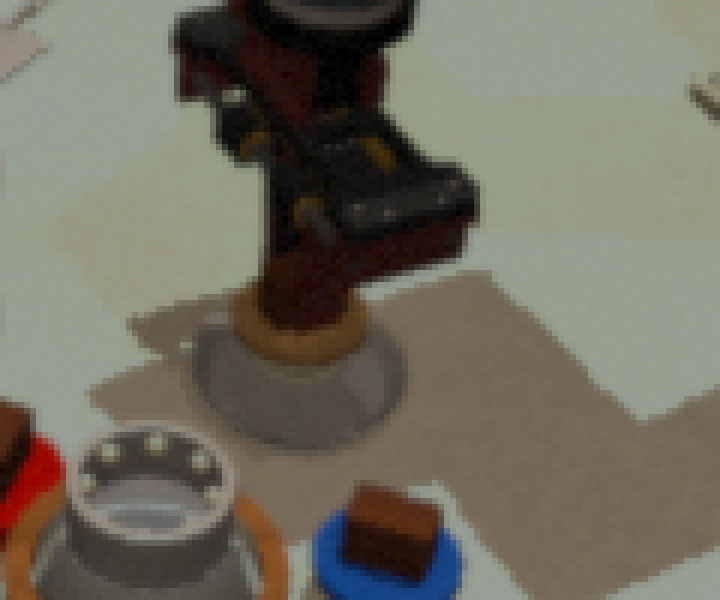

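The stopper hangs over the dish at (300,330), above its middle. I correct 2 mm in x and lower slowly.

step_arm(
  increments=[
    [[0.004, -0.001, 0.012], [0, 0, 0]],
    [[0.008, -0.002, 0.024], [0, 0, 0]],
    [[0.008, -0.002, 0.035], [0, 0, 0]],
    [[0.008, -0.002, 0.041], [0, 0, 0]],
    [[0.008, -0.002, 0.041], [0, 0, 0]],
    [[0.008, -0.002, 0.041], [0, 0, 0]],
  ],
)

```text
time_s: 22.05
tcp_pos: [0.4501, -0.0018, 0.0437]
tool_rot: [-0.0, 0.042, 0.999, 0.0]
contact_force: [-0.1, -0.6, -1.5]
gripper_width: 0.0236
grasp_force: 50.0
```

```bash
python3 st.py
```

```text
t 22.2 p [ 0.4502 -0.0018  0.0438] tilt(tool) [-0.0003 -0.      0.0004] F [ 0.02 -0.02 -1.72] M [ 0.036 -0.019  0.034] sd [0.029 0.014 0.009] w 0.0236 g 50.0
F tool [-0.02 -0.02  1.72] M tool [-0.038 -0.016 -0.034]
Mtcp [-0.042 -0.011] up-pull 1.72
```

step_arm(
  increments=[
    [[-0.004, 0, 0.002], [0, 0, 0]],
    [[-0.004, 0, 0.004], [0, 0, 0]],
    [[-0.004, 0, 0.006], [0, 0, 0]],
    [[-0.004, 0, 0.006], [0, 0, 0]],
  ],
)

```text
time_s: 22.6
tcp_pos: [0.4511, -0.0019, 0.0421]
tool_rot: [-0.0, 0.042, 0.999, 0.0]
contact_force: [0.1, 0.1, -2.1]
gripper_width: 0.0238
grasp_force: 50.0
```

step_arm(
  increments=[
    [[0, 0, 0.002], [0, 0, 0]],
    [[0, 0, 0.002], [0, 0, 0]],
    [[0, 0, 0.002], [0, 0, 0]],
  ],
)

```text
time_s: 22.9
tcp_pos: [0.4511, -0.0019, 0.0421]
tool_rot: [0.0, 0.042, 0.999, 0.0]
contact_force: [-1.7, 0.1, 4.4]
gripper_width: 0.0238
grasp_force: 50.0
```

step_arm(
  increments=[
    [[0, 0, 0.002], [0, 0, 0]],
    [[0, 0, 0.002], [0, 0, 0]],
    [[0, 0, 0.002], [0, 0, 0]],
  ],
)

```text
time_s: 23.2
tcp_pos: [0.4512, -0.0019, 0.042]
tool_rot: [0.0, 0.042, 0.999, 0.0]
contact_force: [-2.8, -0.7, 12.8]
gripper_width: 0.0237
grasp_force: 50.0
```

```bash
python3 st.py
```

```text
t 23.35 p [ 0.4512 -0.0019  0.042 ] tilt(tool) [-0.0003 -0.0001  0.0003] F [-3.06  0.09 13.41] M [-0.013  0.676 -0.003] sd [0.035 0.025 0.01 ] w 0.0235 g 50.0
F tool [  3.05  -0.16 -13.41] M tool [0.07  0.672 0.003]
Mtcp [0.036 0.032] up-pull -13.41
```

It's seated on the dish floor at TCP z 0.042, as predicted. I ease off the press, then release.

step_arm(
  increments=[
    [[0, 0, -0.002], [0, 0, 0]],
    [[0, 0, -0.003], [0, 0, 0]],
    [[0, 0, -0.003], [0, 0, 0]],
  ],
  force=20,
)

```text
time_s: 23.65
tcp_pos: [0.4512, -0.0019, 0.042]
tool_rot: [0.0, 0.042, 0.999, 0.0]
contact_force: [-0.9, -0.3, 1.7]
gripper_width: 0.024
grasp_force: 20.0
```

step_arm(
  increments=[
    [[0, 0, 0], [0, 0, 0]],
    [[0, 0, 0], [0, 0, 0]],
    [[0, 0, 0], [0, 0, 0]],
    [[0, 0, 0], [0, 0, 0]],
  ],
  fingers=0.4,
)

```text
time_s: 24.05
tcp_pos: [0.4511, -0.0019, 0.0419]
tool_rot: [-0.0, 0.042, 0.999, 0.0]
contact_force: [-0.1, -0.0, 0.1]
gripper_width: 0.0514
grasp_force: 0.0
```

```bash
python3 st.py
```

```text
t 24.2 p [ 0.4511 -0.0019  0.0419] tilt(tool) [-0.0003  0.0001  0.0004] F [ 0.09  0.08 -0.27] M [ 0.036 -0.026  0.01 ] sd [0.023 0.032 0.036] w 0.0525 g 0.0
F tool [-0.09  0.09  0.27] M tool [-0.038 -0.023 -0.01 ]
Mtcp [-0.019 -0.004] up-pull 0.27
```

It's released. I rise straight up and back off toward the robot to clear the view.

step_arm(
  increments=[
    [[0, 0, -0.04], [0, 0, 0]],
    [[0, 0, -0.12], [0, 0, 0]],
    [[0, 0, -0.25], [0, 0, 0]],
    [[0, 0, -0.4], [0, 0, 0]],
    [[0, 0, -0.55], [0, 0, 0]],
    [[0, 0, -0.7], [0, 0, 0]],
    [[0, 0, -0.8], [0, 0, 0]],
    [[0, 0, -0.8], [0, 0, 0]],
  ],
)

```text
time_s: 25.0
tcp_pos: [0.4532, -0.002, 0.2461]
tool_rot: [0.004, 0.042, 0.999, 0.0]
contact_force: [-0.0, 0.5, -0.7]
gripper_width: 0.0527
grasp_force: 0.0
```

step_arm(
  increments=[
    [[0, 0.1, 0], [0, 0, 0]],
    [[0, 0.25, 0], [0, 0, 0]],
    [[0, 0.4, 0], [0, 0, 0]],
    [[0, 0.55, 0], [0, 0, 0]],
    [[0, 0.7, 0], [0, 0, 0]],
    [[0, 0.85, 0], [0, 0, 0]],
    [[0, 0.95, 0], [0, 0, 0]],
    [[0, 0.95, 0], [0, 0, 0]],
  ],
)

```text
time_s: 25.8
tcp_pos: [0.4706, 0.237, 0.241]
tool_rot: [-0.001, 0.041, 0.999, 0.0]
contact_force: [0.3, -0.3, -0.4]
gripper_width: 0.0524
grasp_force: 0.0
```

```bash
python3 - <<'E'
from h import *
I,D=env.read_camera("scene"); J,E=env.read_camera("top")
cv2.imwrite("pics/a4.png",np.hstack([cv2.resize(I[110:290,265:445],(400,400),interpolation=3),cv2.resize(J[100:280,235:415],(400,400),interpolation=3)]))
for n,d in(("scene",D),("top",E)):
    P=cloud(n,d); r=np.linalg.norm(P[...,:2]-[.451,0],axis=-1)<.06
    for lo,hi in((.03,.05),(.062,.08),(.009,.022)):
        q=P[r&(P[...,2]>lo)&(P[...,2]<hi)]; print(n,lo,len(q),cv2.minEnclosingCircle((q[:,:2]*1000).astype(np.float32)) if len(q) else "",np.median(q[:,2]) if len(q) else "")
print(env.state()["tcp_pos"],env.state()["contact_force"])
E
```

```text
scene 0.03 210 ((451.44580078125, 0.11565285176038742), 35.29799270629883) 0.038605020407823265
scene 0.062 91 ((449.9549560546875, -0.9312000274658203), 22.912582397460938) 0.06796794189256772
scene 0.009 144 ((451.1344299316406, 0.02379811927676201), 57.09547805786133) 0.013002570580990969
top 0.03 341 ((450.96197509765625, -1.5596717596054077), 33.6678352355957) 0.03790670283033948
top 0.062 136 ((451.0362854003906, -1.7789698839187622), 21.480558395385742) 0.06798115774474789
top 0.009 267 ((451.1227111816406, -0.6499269008636475), 55.33161926269531) 0.012397078689731833
[0.47018451 0.23445561 0.24103298] [-0.78196539 -0.95852214 -0.3383277 ]
```

View pics/a4.png

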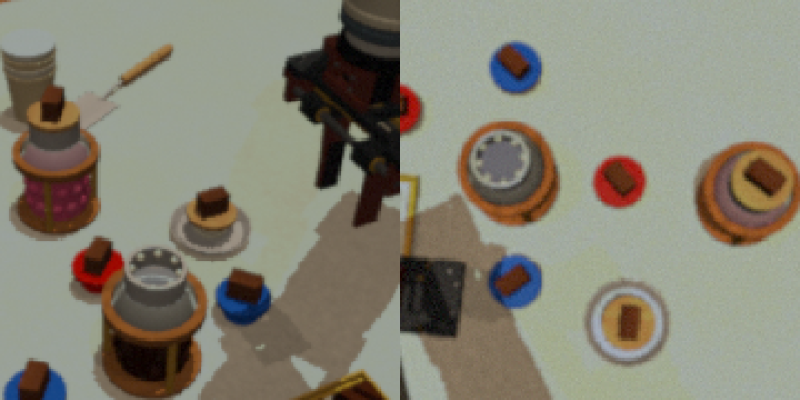

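The stopper stands upright on its plug in the dish at (210,215) left and (628,322) right. It is within about 1 mm of the centre, with flange top at z 0.038 and knob top at 0.068. The jar is open and down, and everything else is undisturbed.

```bash
python3 -c "
from bench import env
print(env.job_done())"
```

```text
the job is handed in; nothing more can be done
None
```

I opened the chocolate jar and set its stopper upright on its plug, within about 1 mm of the middle of the steel dish; the jar is down in its stand, the other things look untouched in the last picture, and the job is handed in at about 26 s.

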